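# Clamp a thin-walled housing with the sunken vise knob

## Robot

A 7-joint arm with a two-finger parallel gripper is mounted at the origin on the work surface. World frame = base frame: x ahead of the robot, y to its left, z up, the work surface at z = 0. Lengths are in m, angles in rad, forces in N, time in s.
With the tool pointing down it reaches from about 0.4 to 0.85 m from the base axis. Payload 10.4 kg.
Tool frame: the origin (TCP) lies at the very end of the fingers, on their centre line; the grasp point (between the pads) lies 19 mm behind it; x points along the fingers, z is the direction in which the jaws open and shut, and the axes are right-handed (so a half turn about x gives the same grasp; the last joint's range is limited). The gripper opens to 85 mm and grips with 20 to 120 N. Pads are 22 mm wide; open, the fingers measure 114 mm over their backs; the gripper's body (76 mm by 85 mm) begins 54 mm behind the grasp point. The pads swing forward as they close: fully open they stand 13 mm farther back than shut.
Start: joints at [-1.244, 0.332, -0.065, 1.46, 0.022, 1.35, -0.088], TCP at [0.214, 0.587, 0.231] pointing down, gripper open.
Joint ranges: [-2.6, 2.6], [-0.5, 2.12], [-1.47, 1.34], [0.16, 2.42], [-1.27, 4.41], [0.06, 2.06], [-2.6, 2.6]. Speed limits (rad/s): [2.22, 2.22, 2.79, 2.79, 3.14, 3.14, 3.14].

## Interface

Orientations are given as a unit quaternion [x, y, z, w].
In Python, from workcell import get_obs, camera, camera_info, hand_in gives the robot as it stands.
- The arm moves only by the tool move_arm, never from a script. Its argument "motion" is text: rows parted by semicolons, each of 4 numbers parted by spaces: the shift along the world's x, y, z in m, then the turn about the world's z in rad. In form: tx ty tz spin; .... A call has 1 to 10 rows; each row is the pose to reach, as a shift and turn from the pose commanded when the call began; what a row does not reach only later rows make up. A row lasts 1/8 s, in which the tool goes at most 62.5 mm and 10.7 degrees, less where a joint would pass 70% of its speed; a pose out of reach is approached as far as the arm can. A call with a gripper value outside its range is refused whole. "grip" is the opening, from 0 (shut) to 1 (fully open), set as the call begins (left out, the last holds). The fingers move at their own pace and stop on an object; "force" is the grip in N (left out, the last holds). Time passes only in rows, so rows that repeat a pose let the fingers close. It gives the time, the measured TCP pose, the force and the opening at its end, in the units of the state.
- get_obs(): the state, without advancing time (a new reading comes with each control period).
- camera(name): name is "scene" or "top" or "wrist"; returns (picture, depth): 420x560x3 uint8, red, green, blue; 420x560 float32, m along the optical axis (not along the pixel's ray), 0 where there is no reading.
- camera_info(name): a dict with "camera_matrix" (3x3 intrinsics, pixels), "eye" and "attitude" of the camera in the world. Camera axes: x right, y up, looking along -z (the intrinsics and any distortion apply to the point x, -y, -z); pixel columns grow to the right and rows downward; lengths in m; the calibration is good to about 2 mm. A picture is of the moment at which its call begins: read the wrist's pose just before it. camera_info takes no time and is no camera call; for the wrist camera it gives the pose at the moment of the call.
- hand_in(): hands the job in, once; it reports no verdict.
The state is a dict: "clock": time; "joint_pos": joint angles; "joint_velocities": joint speeds; "tau": joint torques, N m; "position": TCP position; "ee_rot": TCP orientation; "ft_force": force on the tool from outside, world axes, zero at the start; "torque": the same for the moment, N m; "grip_width": opening from 0.0 (shut) to 1.0 (fully open).
Only numpy, scipy, OpenCV 4.12 (cv2) and the standard library are available. Lean on these libraries where they do the work, as an engineer would, in place of code of your own. Each camera call takes 0.05 s, during which the arm holds its last target.

## Task

Stand the aluminium housing upright in the small vise, centred between its jaws with its blue ends facing them, and let go of it. Then reach into the round well and turn the sunken orange knob clockwise until the housing is held snugly, at about 10 N (the walls are thin: well under 28 N at every moment, and do not lean on the well), and take the gripper away. Leave the other things on the bench where they are.

Things in the scene. Friction and masses are not known exactly. Their poses are not given: they have to be found in the camera images.
- vise: Small grey bench vise, fixed to the bench. Origin: underside, on its centre line; x along the vise towards its knob end, z up. Base plate 225 x 100 mm (x -95 to +130 mm), 15 mm thick; on it a dark steel floor plate 6 mm thick, 60 mm wide: its top, 21 mm over the bench, is the floor the part stands on. From -x to +x: steel stop block, open nest, sprung steel jaw, well block with the knob. The sides of the nest are open.
- nest (a point): Point on the nest's floor, on the centre line, at vise x -25 mm, z 21 mm; axes as the vise's. Between stop and jaw the 40 mm part has 5 to 17 mm to spare in all. The jaw pushes the part along the floor to the stop; only then does the clamping force grow.
- stop_mark (a point): Mark fixed in the vise at x -52 mm, y 0, z 34 mm. The stop block (32 mm wide in y, 18 mm thick in x, top at z 47 mm) has its face within 4 mm of this mark: anywhere from vise x -54 to -48.5 mm, different each time and not measured.
- jaw_mark (a point): Mark fixed in the vise at x 0, y 0, z 34 mm. The jaw (32 mm wide in y, 10 mm thick, z 22 to 48 mm), while free, has its face at vise x = s - 8 mm per rad of knob angle, s unknown, 0 to 3 mm, different each time. A spring of 4 N per mm sits between screw and jaw: 32 N of clamping force per rad of knob, so 0.31 rad (18 degrees) past firm contact gives 10 N.
- well: Grey block 100 x 100 mm with the knob's round well, part of the vise; not to be loaded with more than 20 N by the robot. Origin: on the knob's axis (vise x 80 mm), 15 mm over the bench; axes as the vise's. Its top (the well's rim) is 64 mm over the bench; the well is 72 mm in diameter and 32 mm deep (floor 32 mm over the bench).
- knob_grip (a point): Centre of the orange knob's top, on its axis, 58.5 mm over the bench, 5.5 mm below the rim. The grip is an upright flat bar 28 mm long (the point's x, white line on the +x half) and 12 mm wide (y: grip there), its sides from 36.5 to 58.5 mm over the bench, on a 26 mm disc that ends at 36.5 mm. 30 mm from its flats to the well's wall: enter with the fingers only a little open.
- knob (a joint): Knob angle in rad, 0 to 2.9, at the start 0 to 0.4; grows clockwise seen from above and drives the jaw 8 mm per rad towards the stop. Up to 2.5 rad of turning may be needed, hence a second grip. Turning takes about 0.17 N m against friction, plus 0.008 N m for each N of clamping force (0.08 N m more at 10 N). Friction holds the knob where it is left.
- housing: The part: aluminium housing, a block 40 mm (x) x 30 mm (y) x 50 mm high, about 0.15 kg, loose, standing on the bench; its two ends (+x and -x) are blue, a dark bore shows on top. Origin: centre of its underside, z up. Either blue end may face the stop.
- brass_block: Loose bystander: brass block 50 x 25 x 20 mm, origin under its centre.
- bushing: Loose bystander: steel ring 36 mm across, 25 mm high, origin under its centre.
- screwdriver: Loose bystander: screwdriver lying on the bench, some 200 mm long.
- wrench: Loose bystander: wrench lying on the bench, some 180 mm long.
- oil: Loose bystander: white bottle with red cap, 44 mm across, 90 mm high, origin under its centre.
Mind the look-alikes: they are no part of the job. Leave any purple look-alike of the housing alone.

How it is judged:
By the outcome, as a careful person would: the job done as asked, in the order asked, and still so for the second after the job is handed in, with the robot touching nothing.
It also fails if it takes over 72 s, if anything falls off the work surface, if the arm or the gripper's body presses on something with over 40 N, if the wrist force passes 120 N, or if a joint passes its speed limit or range.

## Working session

There is one attempt and no reset: what is moved stays moved. The work goes in short steps, Python scripts to look and compute and a tool call to move; the robot and the scene stay as the last step left them, time stands still between calls to the robot, and variables do not carry over. Pictures are saved under pics/ and viewed, and the job is handed in when it is done.

Besides the shell and the picture viewer there is one more tool, called after ">>>" as name(argument=value, ...), one argument or row to a line, values as JSON. move_arm: Moves the arm, as the interface text tells. Its arguments: {"type":"object","properties":{"motion":{"type":"string"},"grip":{"type":"number"},"force":{"type":"number"}},"required":["motion"]}

```bash
ls; mkdir -p pics; python3 - <<'E'
from workcell import *
import cv2,numpy as np
print(get_obs())
for n in ["scene","top"]:
    p,d=camera(n);cv2.imwrite(f"pics/{n}0.png",p[...,::-1]);np.savez(f"pics/{n}0.npz",p=p,d=d)
    print(n,camera_info(n))
print(camera_info("wrist"))
E
```

```text
pics
{'clock': 0.0, 'joint_pos': array([-1.24358457,  0.33287829, -0.06470361,  1.46092758,  0.02156965,
        1.34987147, -0.08848741]), 'joint_velocities': array([ 0.00083441, -0.00021977,  0.00159337, -0.00016207, -0.00117087,
       -0.00039373,  0.00087372]), 'tau': array([-1.75835947e-03, -6.25437427e+01,  4.80403961e-02, -3.91593575e+01,
        1.61182584e-02,  1.02362290e-02,  2.16203563e-05]), 'position': array([0.21406927, 0.5868117 , 0.23051846]), 'ee_rot': array([-0.40566345,  0.57976926,  0.40508122,  0.57897667]), 'ft_force': array([ 0.17230932, -0.26787517, -0.64402963]), 'torque': array([-0.01971765,  0.0114727 , -0.01909219]), 'grip_width': 0.9993391510488887}
scene {'camera_matrix': array([[440.07330224,   0.        , 284.78109908],
       [  0.        , 440.07330224, 215.26134641],
       [  0.        ,   0.        ,   1.        ]]), 'eye': array([ 1.29663104, -0.18834432,  0.81626155]), 'attitude': array([0.31257424, 0.22947203, 0.56344138, 0.72950239])}
top {'camera_matrix': array([[486.18302725,   0.        , 279.76074669],
       [  0.        , 486.18302725, 212.6870153 ],
       [  0.        ,   0.        ,   1.        ]]), 'eye': array([ 0.3226607 , -0.00131288,  1.15585282]), 'attitude': array([ 0.07396815, -0.07037446, -0.69316897,  0.71350749])}
{'camera_matrix': array([[345.6857121 ,   0.        , 278.89314677],
       [  0.        , 345.6857121 , 213.99488049],
       [  0.        ,   0.        ,   1.        ]]), 'eye': array([0.14515759, 0.6133858 , 0.37354123]), 'attitude': array([-0.12105729, -0.08357599,  0.56715575,  0.81036692])}
```

View pics/scene0.png

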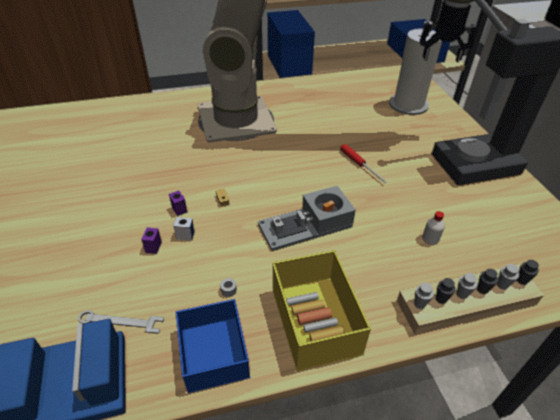

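View pics/top0.png

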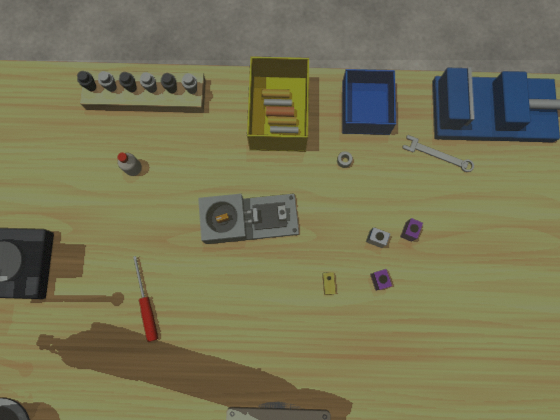

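Housing candidates in the top view: grey (379,238), purple (413,230) and purple (382,280). The grey one fits (aluminium, not purple); I'm enlarging it to confirm. The vise is at (250,217), with its knob end to the left.

```bash
cat > h.py <<'E'
import numpy as np,cv2
from scipy.spatial.transform import Rotation as R
def pts(d,ci):
    K=ci["camera_matrix"];v,u=np.mgrid[:d.shape[0],:d.shape[1]]
    c=np.stack([(u-K[0,2])/K[0,0]*d,-(v-K[1,2])/K[1,1]*d,-d],-1)
    return R.from_quat(ci["attitude"]).apply(c.reshape(-1,3)).reshape(d.shape+(3,))+ci["eye"]
def ray(px,z,ci):
    K=ci["camera_matrix"];px=np.atleast_2d(px).astype(float)
    c=np.stack([(px[:,0]-K[0,2])/K[0,0],-(px[:,1]-K[1,2])/K[1,1],-np.ones(len(px))],-1)
    w=R.from_quat(ci["attitude"]).apply(c);t=(np.asarray(z)-ci["eye"][2])/w[:,2]
    return ci["eye"]+w*t[:,None]
def proj(P,ci):
    K=ci["camera_matrix"];c=R.from_quat(ci["attitude"]).inv().apply(np.atleast_2d(P)-ci["eye"])
    return np.stack([K[0,2]+K[0,0]*c[:,0]/-c[:,2],K[1,2]+K[1,1]*c[:,1]/c[:,2]],-1)
E
python3 - <<'E'
import cv2,numpy as np
from workcell import camera_info
from h import *
a=np.load("pics/top0.npz");p=a["p"];d=a["d"];ci=camera_info("top")
c1=cv2.resize(p[205:260,360:430],None,fx=5,fy=5,interpolation=cv2.INTER_CUBIC)
c2=cv2.resize(p[185:255,190:310],None,fx=6,fy=6,interpolation=cv2.INTER_CUBIC)
s=np.load("pics/scene0.npz")["p"];c3=cv2.resize(s[190:260,130:210],None,fx=5,fy=5,interpolation=cv2.INTER_CUBIC)
im=np.zeros((800,760,3),np.uint8)
im[:275,:350]=c1;im[:350,355:755]=c3;im[360:780,:720]=c2
cv2.imwrite("pics/z0.png",cv2.resize(im[...,::-1],(570,600)))
P=pts(d,ci)
for (u,v) in [(379,238),(200,197),(244,195),(297,195),(210,230),(222,217),(400,200),(285,212),(256,215)]:print(u,v,P[v,u].round(4))
E
```

```text
379 238 [ 0.4996 -0.2225  0.0468]
200 197 [ 0.5975  0.2055 -0.007 ]
244 195 [0.6033 0.0966 0.0027]
297 195 [ 0.6083 -0.0328 -0.0027]
210 230 [0.5048 0.1658 0.0605]
222 217 [0.5363 0.1403 0.0579]
400 200 [ 6.022e-01 -2.842e-01  2.000e-04]
285 212 [ 0.5553 -0.0044  0.043 ]
256 215 [0.5452 0.0628 0.0482]
```

View pics/z0.png

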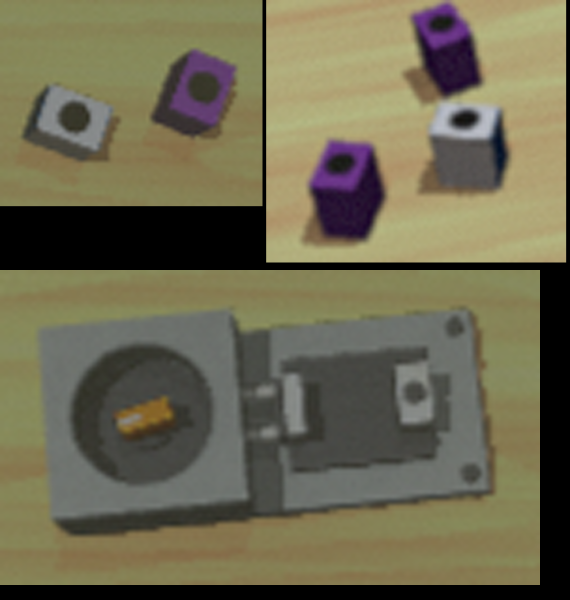

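```bash
python3 - <<'E'
import cv2,numpy as np
from workcell import camera_info
from h import *
a=np.load("pics/top0.npz");p=a["p"];ci=camera_info("top")
hsv=cv2.cvtColor(p,cv2.COLOR_RGB2HSV)
# housing top
m=((hsv[...,1]<60)&(hsv[...,2]>125)).astype(np.uint8);m[:,:360]=0;m[:,400:]=0;m[:220]=0;m[255:]=0
cs,_=cv2.findContours(m,0,2);c=max(cs,key=cv2.contourArea)
w=ray(c[:,0]+0.0,.05,ci)[:,:2];r=cv2.minAreaRect((w*1000).astype(np.float32));print("housing",r)
def corners(px,z):
    q=ray(px,z,ci);print(q.round(4)[:,:2]);return q
s=lambda x,y:((x*760/570)/6+190-.4,(y*800/600-360)/6+185-.4)
W=corners([s(38,329),s(233,311),s(247,499),s(54,518)],.064);print("well c",W.mean(0)); print(np.diff(W,axis=0))
x=np.array([W[0]-W[1],W[3]-W[2]]).mean(0);print("yaw",np.arctan2(x[1],x[0]))
B=corners([s(470,311),s(490,490)],.015);print(B.mean(0))
x=W.mean(0)-B.mean(0);print("yaw2",np.arctan2(x[1],x[0]),np.hypot(*x[:2]))
print(ray([(329,283),(413,230),(382,280)],[.02,.05,.05],ci))
E
```

```text
housing ((504.83148193359375, -222.25059509277344), (38.88775634765625, 28.75371742248535), 71.12728881835938)
[[0.5789 0.1972]
 [0.5912 0.0976]
 [0.4938 0.0862]
 [0.4813 0.183 ]]
well c [0.5363182  0.14100622 0.064     ]
[[ 0.0123645  -0.09961135  0.        ]
 [-0.09743557 -0.01147953  0.        ]
 [-0.01247967  0.09683145  0.        ]]
yaw 1.6965986896436833
[[ 0.6069 -0.0251]
 [ 0.51   -0.0379]]
[ 0.55846356 -0.03153519  0.015     ]
yaw2 1.6984464880294208 0.17395676296044815
[[ 0.39514286 -0.11087999  0.02      ]
 [ 0.51997267 -0.30041228  0.05      ]
 [ 0.40341216 -0.22748129  0.05      ]]
```

```bash
python3 - <<'E'
from workcell import *
from h import *
o=get_obs();M=R.from_quat(o["ee_rot"]).as_matrix();print(M.round(3));print("zyaw",np.arctan2(M[1,2],M[0,2]))
ci=camera_info("wrist");C=R.from_quat(ci["attitude"]).as_matrix()
print("cam eye in tool",M.T@(ci["eye"]-o["position"]),"look tool",M.T@-C[:,2], "imgright tool",M.T@C[:,0])
E
```

```text
[[-0.    -0.939  0.343]
 [-0.001  0.343  0.939]
 [-1.    -0.    -0.001]]
zyaw 1.2209925591576698
cam eye in tool [-0.1429514   0.07385511  0.00113209] look tool [ 9.56732395e-01 -2.90968694e-01 -5.85683483e-04] imgright tool [6.16723558e-04 1.49708028e-05 9.99999810e-01]
```

>>> move_arm(
  motion="0.028 -0.05 0.01 -0.09; 0.056 -0.1 0.02 -0.18; 0.084 -0.15 0.02 -0.27; 0.112 -0.2 0.02 -0.36; 0.14 -0.25 0.02 -0.45; 0.168 -0.3 0.02 -0.54; 0.196 -0.35 0.02 -0.63; 0.224 -0.4 0.02 -0.72; 0.252 -0.45 0.02 -0.81; 0.28 -0.5 0.02 -0.9",
)

```text
clock: 1.35
position: [0.4946, 0.0854, 0.2512]
ee_rot: [-0.112, 0.698, 0.112, 0.698]
ft_force: [1.5, 1.0, -1.0]
grip_width: 0.995
```

>>> move_arm(
  motion="0.028 -0.05 0 -0.09; 0.05 -0.1 0 -0.19; 0.061 -0.127 0 -0.193; 0.061 -0.127 0 -0.193; 0.061 -0.127 0 -0.193",
)

```text
clock: 1.98
position: [0.5549, -0.0388, 0.251]
ee_rot: [-0.045, 0.706, 0.046, 0.705]
ft_force: [-0.1, 0.9, -0.4]
grip_width: 1.003
```

```bash
python3 - <<'E'
from workcell import *
from h import *
import pickle
o=get_obs();ci=camera_info("wrist");print(o["clock"],o["position"],abs(o["joint_velocities"]).max(),o["joint_pos"])
p,d=camera("wrist");pickle.dump((p,d,ci,o),open("pics/w1.pkl","wb"))
cv2.imwrite("pics/w1.png",p[...,::-1])
E
```

```text
1.975 [ 0.55491652 -0.03881124  0.25101971] 0.013737886648718512 [-0.51591462  0.17761165  0.5754118   1.64431202 -0.09909074  1.34951424
  0.20316341]
```

View pics/w1.png

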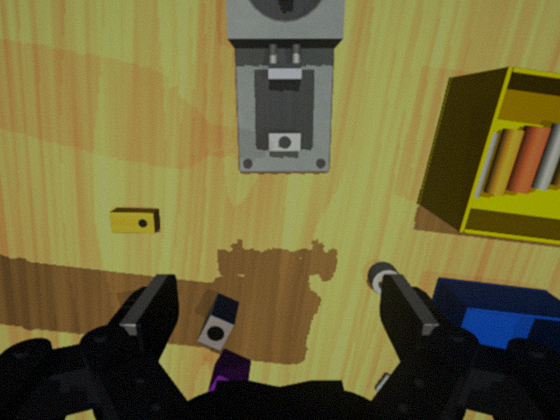

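The wrist view shows the vise from above. The stop top is at (285,142), the jaw top at (285,73) and the base corners at (238,172) and (331,172). The housing, with its dark blue end, is at (217,325), and the purple look-alike is right below it. Next I measure the jaw faces.

```bash
python3 - <<'E'
from h import *
import pickle
p,d,ci,o=pickle.load(open("pics/w1.pkl","rb"))
a=cv2.resize(p[0:180,220:350],None,fx=4,fy=4,interpolation=cv2.INTER_CUBIC)
b=cv2.resize(p[285:405,180:260],None,fx=4,fy=4,interpolation=cv2.INTER_CUBIC)
im=np.zeros((720,860,3),np.uint8);im[:,:520]=a;im[:480,530:850]=b
cv2.imwrite("pics/w1z.png",cv2.resize(im,(716,600))[...,::-1])
m=cv2.threshold(cv2.cvtColor(p,cv2.COLOR_RGB2GRAY),150,255,0)[1]
for (x0,y0,x1,y1) in [(260,60,310,90),(260,120,310,165)]:
    c=max(cv2.findContours(m[y0:y1,x0:x1],0,2)[0],key=cv2.contourArea)[:,0]+[x0,y0];print(c.min(0),c.max(0))
g=cv2.cvtColor(p,cv2.COLOR_RGB2GRAY)
print(g[55:170,275])
E
```

```text
[269  69] [300  77]
[270 134] [299 149]
[107 123 121 122 125 124 126 115  91  69  63  62  76 123 161 164 159 158
 159 162 159 166 159 140  89  41  33  36  39  36  40  40  39  38  40  54
  58  64  70  65  69  62  63  62  66  69  64  66  69  64  63  65  65  62
  65  64  65  65  67  69  64  66  67  61  68  62  68  70  67  64  66  66
  61  57  58  56  53  72 125 158 166 161 164 161 163 160 162 160 162 163
 157 158 160 160 165 145 106  73  69  78  72  76 107 126 126 125 126 131
 128 124 128 126 126 128 125]
```

View pics/w1z.png

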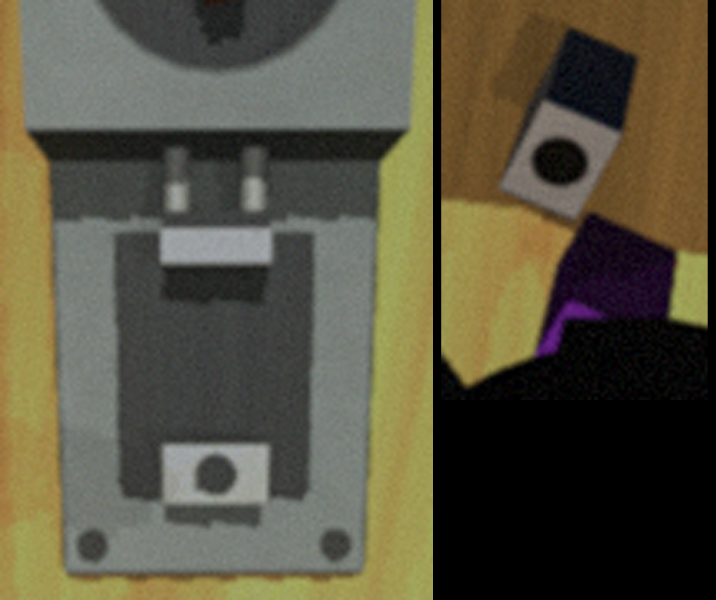

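```bash
python3 - <<'E'
from h import *
import pickle
p,d,ci,o=pickle.load(open("pics/w1.pkl","rb"))
k=.8333*4
f=lambda x,y:(x/k+220-.4,y/k-.4)
B=ray([f(68,575),f(361,572)],.015,ci)
T=ray([f(28,130),f(409,130)],.064,ci)   # well block near edge, vise x=30
print("base end",B[:,:2].round(4),"mid",B.mean(0),np.linalg.norm(B[1]-B[0]));print("well edge",T[:,:2].round(4),T.mean(0),np.linalg.norm(T[1]-T[0]))
for q in (B,T):
    v=q[0]-q[1];print("yaw",np.arctan2(v[1],v[0])-np.pi/2, (np.arctan2(v[1],v[0])-np.pi/2)%np.pi)
v=T.mean(0)-B.mean(0);yaw=np.arctan2(v[1],v[0]);print("yaw mid",yaw,np.hypot(*v[:2]))
ex=np.array([np.cos(yaw),np.sin(yaw)]);ey=np.array([-ex[1],ex[0]])
org=(B.mean(0)[:2]+.095*ex+T.mean(0)[:2]-.03*ex)/2;print("org",org,"well",org+.08*ex,"nest",org-.025*ex)
J=ray([(284.5,78.8)],.048,ci)[0,:2]-org;S=ray([(284.5,132.7)],.047,ci)[0,:2]-org
print("jaw",J@ex,J@ey,"stop",S@ex,S@ey)
c=(org+ex*(J@ex+S@ex)/2);print("centre",c)
print("stop xback",(ray([(284.5,150.6)],.047,ci)[0,:2]-org)@ex)
# housing top
fh=lambda x,y:((x-441.5)/k+180-.4,y/k+285-.4)
H=ray([fh(547,100),fh(622,130),fh(577,217),fh(501,188)],.05,ci);print(H[:,:2].round(4),"hc",H.mean(0))
e=H[1]-H[0];g=H[0]-H[3];g2=H[1]-H[2];print(np.linalg.norm(e),np.linalg.norm(g),"yaw long",np.arctan2(g[1],g[0]),np.arctan2(g2[1],g2[0]),"short",np.arctan2(e[1],e[0]))
h=p[285:405,180:260];m=((cv2.cvtColor(h,cv2.COLOR_RGB2HSV)[...,2]>100)&(cv2.cvtColor(h,cv2.COLOR_RGB2HSV)[...,1]<50)).astype(np.uint8)
c=max(cv2.findContours(m,0,2)[0],key=cv2.contourArea)[:,0]+[180,285];print(cv2.minAreaRect((ray(c,.05,ci)[:,:2]*1e3).astype(np.float32)))
# purple nearest top corner / bottom edges
print("purple", ray([fh(593,213),fh(675,248)],.0,ci)[:,:2])
print("blue bottom",ray([fh(570,30),fh(636,57)],.0,ci)[:,:2])
print(o["position"],R.from_quat(o["ee_rot"]).as_matrix()[:,2])
E
```

```text
base end [[ 0.5118 -0.0363]
 [ 0.6079 -0.0228]] mid [ 0.55984351 -0.02955925  0.015     ] 0.09711056364816598
well edge [[0.4947 0.0875]
 [0.5927 0.1002]] [0.54373295 0.09387338 0.064     ] 0.09879069760852256
yaw -4.572900366846461 1.7102849403331248
yaw -4.583642262413797 1.6995430447657895
yaw mid 1.7005836768326517 0.1244795733774438
org [0.54758198 0.06438372] well [0.53722811 0.14371088] nest [0.55081756 0.03959399]
jaw -0.001473656743968381 0.00020461518105793647 stop -0.05069154792937795 -1.3517140539419063e-06
centre [0.55095767 0.03852049]
stop xback -0.06804254399212273
[[ 0.4982 -0.1972]
 [ 0.5247 -0.2057]
 [ 0.5121 -0.2433]
 [ 0.4847 -0.2347]] hc [ 0.50491803 -0.22024664  0.05      ]
0.0278877695050586 0.03987655655212754 yaw long 1.2260083462820168 1.2481850510177743 short -0.31052388500608363
((504.2461242675781, -220.9823760986328), (38.58418273925781, 28.870441436767578), 70.53639221191406)
purple [[ 0.51345628 -0.28113918]
 [ 0.54820339 -0.29374941]]
blue bottom [[ 0.49771122 -0.19907052]
 [ 0.52398494 -0.20750128]]
[ 0.55491652 -0.03881124  0.25101971] [ 9.91690517e-01  1.28645214e-01 -5.71578473e-04]
```

>>> move_arm(
  motion="-0.015 -0.05 0 -0.12; -0.03 -0.1 -0.02 -0.24; -0.045 -0.15 -0.06 -0.36; -0.0505 -0.181 -0.11 -0.465; -0.0505 -0.181 -0.13 -0.465; -0.0505 -0.181 -0.13 -0.465; -0.0505 -0.181 -0.13 -0.465; -0.0505 -0.181 -0.13 -0.465",
  grip=0.65,
  force=30,
)

```text
clock: 3.02
position: [0.5057, -0.2202, 0.1226]
ee_rot: [0.118, 0.696, -0.118, 0.698]
ft_force: [0.5, -0.3, -0.5]
grip_width: 0.648
```

```bash
python3 - <<'E'
from workcell import *
from h import *
import pickle
o=get_obs();ci=camera_info("wrist");M=R.from_quat(o["ee_rot"]).as_matrix();print(o["clock"],o["position"],abs(o["joint_velocities"]).max(),np.arctan2(M[1,2],M[0,2]))
p,d=camera("wrist");pickle.dump((p,d,ci,o),open("pics/w2.pkl","wb"))
cv2.imwrite("pics/w2.png",p[...,::-1])
E
```

```text
3.025 [ 0.50569307 -0.22022015  0.12258106] 0.0047154605701893075 -0.3354381567952675
```

View pics/w2.png

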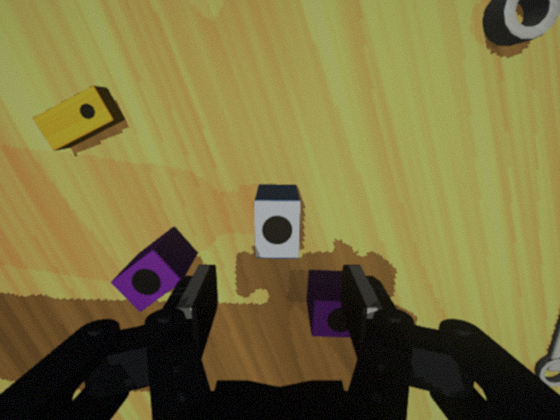

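The housing is at (277,228), square to the fingers with its blue end up the picture. The purple ones are at (155,270) and (330,305). I'm checking offsets in the tool frame, including finger clearance.

```bash
python3 - <<'E'
from h import *
import pickle
p,d,ci,o=pickle.load(open("pics/w2.pkl","rb"))
M=R.from_quat(o["ee_rot"]).as_matrix();hsv=cv2.cvtColor(p,cv2.COLOR_RGB2HSV)
T=lambda q:((q-o["position"])@M)[:,[1,2]].round(4)
m=((hsv[...,1]<50)&(hsv[...,2]>110)).astype(np.uint8);m[:180]=0;m[265:]=0;m[:,:245]=0;m[:,310:]=0
c=max(cv2.findContours(m,0,2)[0],key=cv2.contourArea)[:,0]
r=cv2.minAreaRect((T(ray(c,.05,ci))*1e3).astype(np.float32));print("housing tool y,z mm",r)
r=cv2.minAreaRect((ray(c,.05,ci)[:,:2]*1e3).astype(np.float32));print("world",r)
print("purple R top corners y,z",T(ray([(309,300),(343,300),(312,335)],.05,ci)),"bottom",T(ray([(308,271),(345,271)],0,ci)))
print("purple L",T(ray([(175,228),(197,258)],0,ci)),T(ray([(112,280),(140,309),(160,243),(190,275)],.05,ci)))
E
```

```text
housing tool y,z mm ((-0.9610843658447266, -1.0504732131958008), (39.843929290771484, 29.84073257446289), 0.44587212800979614)
world ((504.54107666015625, -220.78826904296875), (39.91532897949219, 29.869413375854492), 70.30188751220703)
purple R top corners y,z [[-0.0538  0.0216]
 [-0.0538  0.0456]
 [-0.0827  0.0245]] bottom [[-0.0561  0.025 ]
 [-0.0561  0.0563]]
purple L [[-0.0175 -0.0841]
 [-0.044  -0.068 ]] [[-0.038  -0.115 ]
 [-0.0609 -0.0984]
 [-0.0106 -0.0791]
 [-0.0343 -0.0608]]
```

>>> move_arm(
  motion="-0.001 -0.0005 -0.04 0; -0.001 -0.0005 -0.08 0; -0.001 -0.0005 -0.1 0; -0.001 -0.0005 -0.11 0; -0.001 -0.0005 -0.11 0; -0.001 -0.0005 -0.11 0",
)

```text
clock: 3.82
position: [0.5045, -0.2216, 0.0125]
ee_rot: [0.119, 0.696, -0.119, 0.698]
ft_force: [-0.7, -0.3, 0.0]
grip_width: 0.653
```

>>> move_arm(
  motion="0 0 0 0; 0 0 0 0; 0 0 0 0; 0 0 0 0; 0 0 0 0; 0 0 0 0",
  grip=0.2,
  force=30,
)

```text
clock: 4.58
position: [0.5042, -0.2214, 0.0121]
ee_rot: [0.119, 0.697, -0.118, 0.698]
ft_force: [-1.7, 1.3, 7.0]
grip_width: 0.347
```

>>> move_arm(
  motion="0 0 0.04 0; 0 0.01 0.08 0.05; 0.01 0.06 0.1 0.15; 0.02 0.11 0.1 0.25; 0.03 0.16 0.1 0.35; 0.04 0.21 0.1 0.45; 0.046 0.25 0.1 0.465; 0.047 0.26 0.08 0.465; 0.047 0.26 0.075 0.465; 0.047 0.26 0.075 0.465",
)

```text
clock: 5.82
position: [0.5504, 0.0375, 0.0863]
ee_rot: [-0.045, 0.706, 0.045, 0.705]
ft_force: [0.3, -0.3, -1.0]
grip_width: 0.349
```

```bash
python3 - <<'E'
from workcell import *
from h import *
import pickle
o=get_obs();ci=camera_info("wrist");M=R.from_quat(o["ee_rot"]).as_matrix();print(o["clock"],o["position"],abs(o["joint_velocities"]).max(),np.arctan2(M[1,2],M[0,2]))
p,d=camera("wrist");s,_=camera("scene");pickle.dump((p,d,ci,o,s),open("pics/w3.pkl","wb"))
im=np.vstack([p,np.zeros((0,560,3),np.uint8)])
cv2.imwrite("pics/w3.png",im[...,::-1]);cv2.imwrite("pics/s3.png",cv2.resize(s[150:260,230:370],None,fx=4,fy=4,interpolation=cv2.INTER_CUBIC)[...,::-1])
E
```

```text
5.825 [0.55037593 0.0374596  0.08628926] 0.010863667793784844 0.12664233733666727
```

View pics/w3.png

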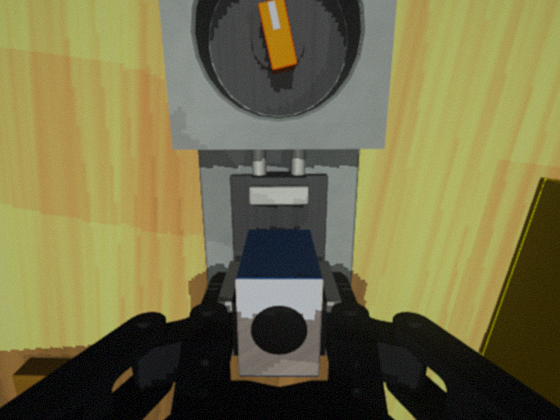

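View pics/s3.png

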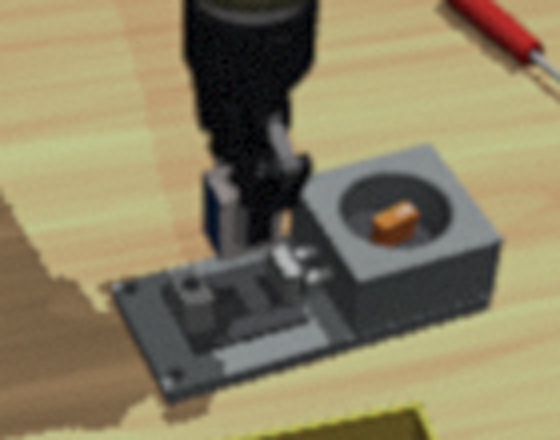

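```bash
python3 - <<'E'
from h import *
import pickle
p,d,ci,o,s=pickle.load(open("pics/w3.pkl","rb"))
M=R.from_quat(o["ee_rot"]).as_matrix();g=cv2.cvtColor(p,cv2.COLOR_RGB2GRAY)
T=lambda q:(((q-o["position"])@M)[:,[1,2]]*1e3).round(2)
print(g[182:212,265],g[182:212,292]);print("cols jaw",g[196,244:254],g[196,302:314]);
print(g[222:236,265],g[270:284,265])
print("block edge cols",g[135,166:180],g[135,380:392],"edge rows",g[144:154,200],g[144:154,350])
hsv=cv2.cvtColor(p,cv2.COLOR_RGB2HSV)
m=((hsv[...,0]>5)&(hsv[...,0]<20)&(hsv[...,1]>150)).astype(np.uint8);m[90:]=0
m[(hsv[...,2]<120)]=0
E
```

```text
[ 70  71  65  54  78 131 165 175 173 173 172 176 166 160 162 162 163 163
 157 161 158 138  98  47  45  61  66  70  62  69] [ 73  70  59  56 100 140 166 176 173 179 173 175 173 176 178 179 177 177
 175 175 175 146  97  49  42  56  59  58  62  65]
cols jaw [ 70  60  60  63  75 112 144 158 159 161] [174 176 175 178 167 142 103  72  66  76  66  71]
[60 59 62 63 60 60 53 26 32 30 29 28 27 29] [ 26  32  28  32  31  26  29  50  80 141 177 184 176 174]
block edge cols [144 142 143 137 143 136 127 131 131 129 134 128 132 130] [140 137 128 132 136 146 154 154 159 159 156 157] edge rows [136 129 130 130 132 108  73  66  62  66] [140 136 135 139 118  96  75  78  78  78]
```

```bash
python3 - <<'E'
from h import *
import pickle
p,d,ci,o,s=pickle.load(open("pics/w3.pkl","rb"))
M=R.from_quat(o["ee_rot"]).as_matrix()
T=lambda q:(((q-o["position"])@M)[:,[1,2]]*1e3).round(2)
print("jaw front (tool y, z)",T(ray([(249.2,203.9),(307.8,203.9)],.048,ci)))
zb=o["position"][2]-.012
print("housing bottom edge",T(ray([(249,228.6),(312,228.6)],zb,ci)),"top",T(ray([(240,278.3),(321,278.3),(240,376),(320,376)],zb+.05,ci)))
print("block",T(ray([(173.5,149.2),(385.3,148.4)],.064,ci)))
# knob top corners
print("knob",T(ray([(259,3),(284,-1),(298,64),(272,71)],.0585,ci)))
hsv=cv2.cvtColor(p,cv2.COLOR_RGB2HSV)
c=cv2.resize(p[0:90,220:340],None,fx=6,fy=6,interpolation=cv2.INTER_CUBIC);cv2.imwrite("pics/k3.png",c[...,::-1])
E
```

```text
jaw front (tool y, z) [[ 25.54 -15.34]
 [ 25.55  16.49]]
housing bottom edge [[ 20.58 -13.39]
 [ 20.59  16.51]] top [[ 20.45 -12.25]
 [ 20.47  14.99]
 [-19.66 -13.57]
 [-19.63  16.05]]
block [[ 56.7  -49.02]
 [ 57.09  51.03]]
knob [[119.01  -7.86]
 [120.54   3.01]
 [ 94.5    9.51]
 [ 91.54  -2.36]]
```

View pics/k3.png

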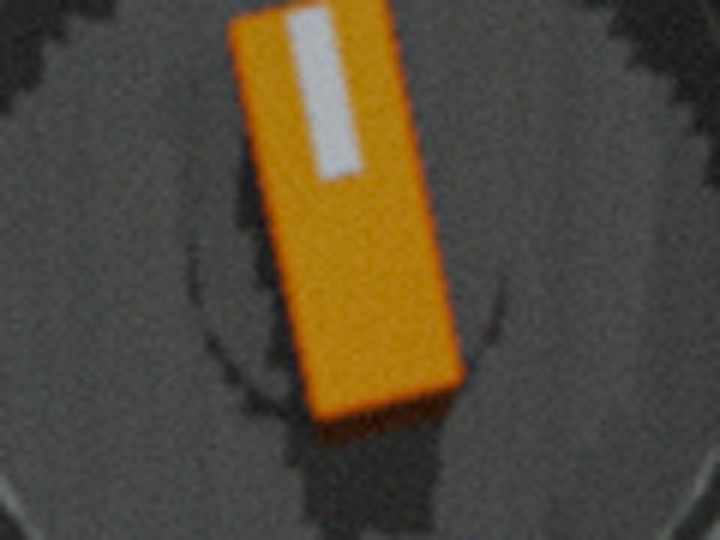

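>>> move_arm(
  motion="0 0 -0.02 0.002; 0 0 -0.035 0.003; 0 0 -0.045 0.004; 0 0 -0.049 0.004; 0 0 -0.051 0.004; 0 0 -0.052 0.004; 0 0 -0.052 0.004; 0 0 -0.052 0.004",
)

```text
clock: 6.92
position: [0.5508, 0.0387, 0.0346]
ee_rot: [-0.047, 0.705, 0.047, 0.706]
ft_force: [0.7, -0.6, -2.4]
grip_width: 0.345
```

>>> move_arm(
  motion="0 -0.0005 -0.001 0; 0 -0.0005 -0.0015 0; 0 -0.0005 -0.0015 0; 0 -0.0005 -0.0015 0",
)

```text
clock: 7.42
position: [0.5507, 0.0381, 0.0331]
ee_rot: [-0.047, 0.706, 0.047, 0.706]
ft_force: [-1.5, -0.6, 5.5]
grip_width: 0.352
```

>>> move_arm(
  motion="0 0 0 0; 0 0 0 0; 0 0 0 0; 0 0 0.02 0; 0 0 0.06 0; 0 0 0.12 0; 0 -0.01 0.16 0; 0 -0.03 0.16 0; 0 -0.03 0.16 0; 0 -0.03 0.16 0",
  grip=0.65,
)

```text
clock: 8.68
position: [0.5503, 0.009, 0.1922]
ee_rot: [-0.047, 0.706, 0.047, 0.705]
ft_force: [0.2, 0.7, -0.4]
grip_width: 0.648
```

```bash
python3 - <<'E'
from workcell import *
from h import *
import pickle
o=get_obs();ci=camera_info("wrist");M=R.from_quat(o["ee_rot"]).as_matrix();print(o["clock"],o["position"],abs(o["joint_velocities"]).max(),np.arctan2(M[1,2],M[0,2]))
p,d=camera("wrist");pickle.dump((p,d,ci,o),open("pics/w4.pkl","wb"))
cv2.imwrite("pics/w4.png",p[...,::-1])
E
```

```text
8.675 [0.5503224  0.00899467 0.19215458] 0.006378058241424851 0.13244501983708382
```

View pics/w4.png

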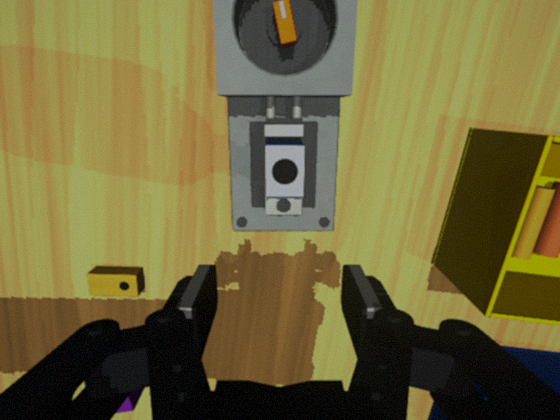

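The housing stands in the nest, with its top at (284,170), the jaw at (284,130) and the stop at (284,206). The knob is at (285,22). Now I measure the gaps and the knob.

```bash
python3 - <<'E'
from h import *
import pickle
p,d,ci,o=pickle.load(open("pics/w4.pkl","rb"))
g=cv2.cvtColor(p,cv2.COLOR_RGB2GRAY);print("col270",g[118:155,270]);print(g[188:220,270]);print("rows",g[180,258:312])
a=cv2.resize(p[100:235,225:345],None,fx=4,fy=4,interpolation=cv2.INTER_CUBIC);b=cv2.resize(p[0:60,255:315],None,fx=5,fy=5,interpolation=cv2.INTER_CUBIC)
im=np.zeros((540,790,3),np.uint8);im[:,:480]=a;im[:300,485:785]=b;cv2.imwrite("pics/w4z.png",im[...,::-1])
E
```

```text
col270 [103  68  59  65  54  67 110 153 164 167 163 164 163 164 168 163 163 157
 115  50  28  34  28  24  31  33  62 126 163 169 167 164 160 165 166 167
 166]
[167 165 163 162 163 164 166 156 125 100 131 165 167 165 163 165 163 163
 159 163 160 158 164 158 160 156 130 107 120 127 129 119]
rows [ 66  62  62  63  63  58  67 108 151 163 166 162 165 168 164 167 144 109
  65  39  26  34  27  28  32  32  29  36  28  29  33  35  31  29  39  71
 120 148 166 161 164 166 165 162 165 141  91  67  64  63  63  61  57  67]
```

View pics/w4z.png

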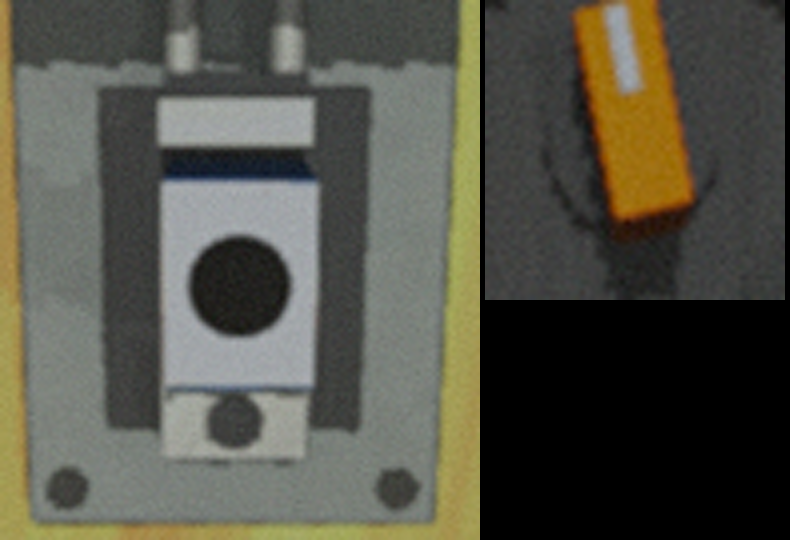

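```bash
python3 - <<'E'
from h import *
import pickle
p,d,ci,o=pickle.load(open("pics/w4.pkl","rb"))
yaw=1.701;ex=np.array([np.cos(yaw),np.sin(yaw)]);ey=np.array([-ex[1],ex[0]])
f4=lambda x,y:(x/4+225-.4,y/4+100-.4); f5=lambda x,y:((x-485)/5+255-.4,y/5-.4)
B=ray([f4(33,521),f4(434,521)],.015,ci)[:,:2];print("B",B.round(4));v=B[0]-B[1];print("yaw",(np.arctan2(v[1],v[0])-np.pi/2)%np.pi)
W=ray([(217.5,95),(353,95)],.064,ci)[:,:2];print("W",W.round(4),np.linalg.norm(W[0]-W[1]));v=W[0]-W[1];print("yaw",(np.arctan2(v[1],v[0])-np.pi/2)%np.pi)
v=W.mean(0)-B.mean(0);print("yawmid",np.arctan2(v[1],v[0]))
org=(B.mean(0)+.095*ex+W.mean(0)-.03*ex)/2;print("org",org,"well",org+.08*ex)
V=lambda px,z:np.stack([(ray(px,z,ci)[:,:2]-org)@ex,(ray(px,z,ci)[:,:2]-org)@ey],-1).round(4)
print("jaw",V([(270,136),(298,136)],.048));print("house",V([(270,144.6),(298,144.6),(270,196.3),(298,196.3)],.071))
print("house sides",V([(264.9,180),(303.5,180)],.071));print("stop back",V([(270,214.1)],.047)+[.018,0])
hc=(V([(284,144.6)],.071)+V([(284,196.3)],.071))/2;print(hc)
v=ray([f4(162,180),f4(164,388)],.071,ci)[:,:2];v=v[0]-v[1];print("house yaw",np.arctan2(v[1],v[0]));v=ray([f4(318,180),f4(314,388)],.071,ci)[:,:2];v=v[0]-v[1];print("house yaw",np.arctan2(v[1],v[0]))
# knob
l=ray([f5(573,10),f5(612,222)],.0585,ci)[:,:2];r=ray([f5(660,0),f5(694,205)],.0585,ci)[:,:2]
for q in (l,r): v=q[0]-q[1];print("knob yaw",np.arctan2(v[1],v[0]),np.linalg.norm(v))
print("knob c",(l.mean(0)+r.mean(0))/2, l,r)
# well circle on rim via hough-ish: dark ellipse edges at rows
p3,_,c3,o3,_=pickle.load(open("pics/w3.pkl","rb"))
q=ray([(259,3),(284,-1),(298,64),(272,71)],.0585,c3)[:,:2];print("w3 knob",q.mean(0),[np.arctan2(*(a-b)[::-1]) for a,b in ((q[0],q[3]),(q[1],q[2]))])
E
```

```text
B [[ 0.5112 -0.0353]
 [ 0.6087 -0.0223]]
yaw 1.7038392854745723
W [[0.4946 0.0871]
 [0.5942 0.1004]] 0.10054659716776798
yaw 1.7032044149724204
yawmid 1.6968949242661477
org [0.54794715 0.06470857] well [0.53756026 0.14403141]
jaw [[-0.0017  0.0116]
 [-0.0017 -0.0111]]
house [[-0.0063  0.0111]
 [-0.0063 -0.01  ]
 [-0.0464  0.0113]
 [-0.0463 -0.0108]]
house sides [[-0.0334  0.0151]
 [-0.0333 -0.0148]]
stop back [[-0.0504  0.012 ]]
[[-0.02635  0.00035]]
house yaw 1.7013976077060526
house yaw 1.7049867821526765
knob yaw 1.9037909803549586 0.027721444775800866
knob yaw 1.8983753448390603 0.026665975804352527
knob c [0.53720457 0.14298276] [[0.52680462 0.15442391]
 [0.53586606 0.12822527]] [[0.53878389 0.15726492]
 [0.54736372 0.13201693]]
w3 knob [0.53749106 0.143061  ] [np.float64(1.8948948125650487), np.float64(1.941820831815407)]
```

>>> move_arm(
  motion="-0.003 0.04 0 0.1; -0.006 0.08 0 0.2; -0.01 0.12 -0.02 0.2; -0.013 0.1345 -0.05 0.2; -0.013 0.1345 -0.062 0.2; -0.013 0.1345 -0.062 0.2; -0.013 0.1345 -0.062 0.2",
  grip=0.28,
  force=30,
)

```text
clock: 9.6
position: [0.5385, 0.1417, 0.1319]
ee_rot: [-0.116, 0.697, 0.116, 0.698]
ft_force: [-0.3, 0.3, -0.4]
grip_width: 0.276
```

```bash
python3 - <<'E'
from workcell import *
from h import *
import pickle
o=get_obs();ci=camera_info("wrist");M=R.from_quat(o["ee_rot"]).as_matrix();print(o["clock"],o["position"],abs(o["joint_velocities"]).max(),np.arctan2(M[1,2],M[0,2]),o["joint_pos"])
p,d=camera("wrist");pickle.dump((p,d,ci,o),open("pics/w5.pkl","wb"))
cv2.imwrite("pics/w5.png",p[...,::-1])
hsv=cv2.cvtColor(p,cv2.COLOR_RGB2HSV)
m=((hsv[...,0]>5)&(hsv[...,0]<22)&(hsv[...,1]>150)&(hsv[...,2]>90)).astype(np.uint8)
m[:150]=0;m[300:]=0;m[:,:200]=0;m[:,360:]=0
m=cv2.morphologyEx(m,cv2.MORPH_CLOSE,np.ones((9,9)))
c=max(cv2.findContours(m,0,2)[0],key=cv2.contourArea)[:,0];print(c.min(0),c.max(0))
q=ray(c,.0585,ci);print(cv2.minAreaRect((q[:,:2]*1e3).astype(np.float32)),cv2.minAreaRect((((q-o["position"])@M)[:,1:]*1e3).astype(np.float32)))
E
```

```text
9.6 [0.53848743 0.14172381 0.13186422] 0.006711456847336421 0.3304106258154202 [-0.72534328  0.2708672   0.44915022  1.79054937 -0.13002946  1.10790097
  0.09802056]
[267 200] [285 243]
((536.497802734375, 144.7465362548828), (11.90035629272461, 29.84998321533203), 19.223966598510742) ((3.520625114440918, -1.004157543182373), (11.900324821472168, 29.849990844726562), 89.70718383789062)
```

View pics/w5.png

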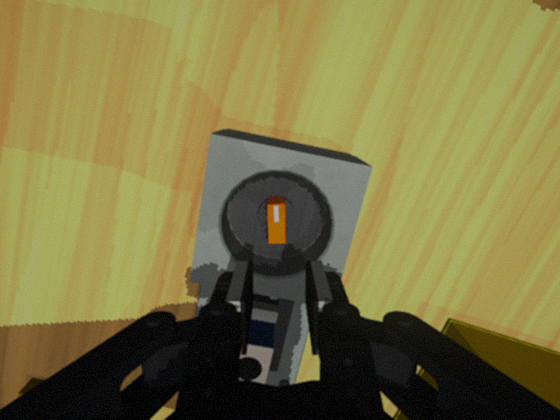

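>>> move_arm(
  motion="-0.0016 0.002 -0.03 0.005; -0.0016 0.002 -0.05 0.005; -0.0016 0.002 -0.065 0.005; -0.0016 0.002 -0.075 0.005; -0.0016 0.002 -0.083 0.005; -0.0016 0.002 -0.09 0.005; -0.0016 0.002 -0.09 0.005; -0.0016 0.002 -0.09 0.005",
)

```text
clock: 10.65
position: [0.5363, 0.1448, 0.0412]
ee_rot: [-0.119, 0.697, 0.119, 0.697]
ft_force: [-0.2, -0.3, -0.2]
grip_width: 0.282
```

>>> move_arm(
  motion="0.0006 -0.0011 0 0; 0.0006 -0.0011 0 0",
)

```text
clock: 10.9
position: [0.5369, 0.1435, 0.0411]
ee_rot: [-0.118, 0.697, 0.119, 0.697]
ft_force: [-0.2, 0.5, 0.1]
grip_width: 0.282
```

>>> move_arm(
  motion="0 0 0 0; 0 0 0 0; 0 0 0 0; 0 0 0 0",
  grip=0.05,
  force=40,
)

```text
clock: 11.4
position: [0.5363, 0.1434, 0.0411]
ee_rot: [-0.118, 0.697, 0.119, 0.697]
ft_force: [-4.0, -2.3, 5.6]
grip_width: 0.128
```

```bash
cat > st.py <<'E'
from workcell import *
from h import *
o=get_obs();M=R.from_quat(o["ee_rot"]).as_matrix();print(round(o["clock"],3),o["position"].round(4),"yaw",np.arctan2(M[1,2],M[0,2]).round(4),"F",o["ft_force"].round(1),"M",o["torque"].round(3),o["grip_width"].round(3),"tau",o["tau"].round(2), "j7",o["joint_pos"][6].round(3))
E
python3 st.py
```

```text
Traceback (most recent call last):
  File "st.py", line 3, in <module>
    o=get_obs();M=R.from_quat(o["ee_rot"]).as_matrix();print(round(o["clock"],3),o["position"].round(4),"yaw",np.arctan2(M[1,2],M[0,2]).round(4),"F",o["ft_force"].round(1),"M",o["torque"].round(3),o["grip_width"].round(3),"tau",o["tau"].round(2), "j7",o["joint_pos"][6].round(3))
                                                                                                                                                                                                     ^^^^^^^^^^^^^^^^^^^^^
AttributeError: 'float' object has no attribute 'round'
```

>>> move_arm(
  motion="-0.0006 -0.0002 0.0005 0; -0.0006 -0.0002 0.0005 -0.06; -0.0006 -0.0002 0.0005 -0.12; -0.0006 -0.0002 0.0005 -0.18; -0.0006 -0.0002 0.0005 -0.24; -0.0006 -0.0002 0.0005 -0.3; -0.0006 -0.0002 0.0005 -0.3",
)

```text
clock: 12.28
position: [0.5364, 0.1434, 0.0412]
ee_rot: [-0.013, 0.707, 0.013, 0.707]
ft_force: [4.3, 0.7, -4.8]
grip_width: 0.128
```

```bash
sed -i 's/o\["grip_width"\].round(3)/round(float(o["grip_width"]),3)/' st.py
python3 st.py
```

```text
12.275 [0.5364 0.1434 0.0412] yaw 0.0374 F [ 4.3  0.7 -4.8] M [ 0.116 -0.832 -0.164] 0.128 tau [-6.400e-01 -5.514e+01  7.620e+00 -3.124e+01 -1.000e-02  1.320e+00
 -4.500e-01] j7 -0.129
```

>>> move_arm(
  motion="-0.0003 0 -0.0003 -0.06; -0.0003 0 -0.0003 -0.12; -0.0003 0 -0.0003 -0.18; -0.0003 0 -0.0003 -0.24; -0.0003 0 -0.0003 -0.3; -0.0003 0 -0.0003 -0.3",
)

```text
clock: 13.02
position: [0.5366, 0.1434, 0.0412]
ee_rot: [0.093, 0.7, -0.092, 0.702]
ft_force: [5.0, 0.2, -4.9]
grip_width: 0.129
```

```bash
python3 st.py
```

```text
13.025 [0.5366 0.1434 0.0412] yaw -0.2623 F [ 5.   0.2 -4.9] M [-0.009 -1.182 -0.118] 0.129 tau [ -0.88 -53.79   8.16 -30.13  -0.14   1.71  -0.38] j7 -0.404
```

>>> move_arm(
  motion="-0.0004 0 -0.0005 -0.06; -0.0004 0 -0.0005 -0.12; -0.0004 0 -0.0005 -0.18; -0.0004 0 -0.0005 -0.24; -0.0004 0 -0.0005 -0.3; -0.0004 0 -0.0005 -0.3",
)

```text
clock: 13.78
position: [0.5368, 0.1433, 0.0412]
ee_rot: [0.197, 0.678, -0.196, 0.68]
ft_force: [5.0, -0.4, -1.0]
grip_width: 0.131
```

```bash
python3 st.py
```

```text
13.775 [0.5368 0.1433 0.0412] yaw -0.5625 F [ 5.  -0.4 -1. ] M [-0.111 -1.228 -0.134] 0.131 tau [ -1.31 -51.49   8.37 -28.65  -0.31   1.83  -0.37] j7 -0.677
```

>>> move_arm(
  motion="-0.0003 0 0 -0.03; -0.0003 0 0 -0.06",
)

```text
clock: 14.02
position: [0.5368, 0.1433, 0.0412]
ee_rot: [0.217, 0.672, -0.216, 0.674]
ft_force: [7.7, -0.6, -3.7]
grip_width: 0.13
```

```bash
python3 st.py
```

```text
14.025 [0.5368 0.1433 0.0412] yaw -0.6224 F [ 7.7 -0.6 -3.7] M [-0.194 -1.57   0.152] 0.13 tau [ -0.87 -52.09   8.31 -28.23  -0.43   2.41   0.27] j7 -0.731
```

>>> move_arm(
  motion="0.0006 0 -0.0002 -0.03; 0.0008 0 -0.0002 -0.06",
)

```text
clock: 14.28
position: [0.5369, 0.1433, 0.0411]
ee_rot: [0.237, 0.666, -0.237, 0.667]
ft_force: [3.1, -2.3, 6.6]
grip_width: 0.131
```

```bash
python3 st.py
```

```text
14.275 [0.5369 0.1433 0.0411] yaw -0.6837 F [ 3.1 -2.3  6.6] M [-0.395 -0.667  0.185] 0.131 tau [ -0.83 -48.47   7.7  -27.38  -0.61   1.     0.35] j7 -0.786
```

>>> move_arm(
  motion="0.0002 0 0 -0.03; 0.0002 0 0 -0.06",
)

```text
clock: 14.52
position: [0.5369, 0.1432, 0.0411]
ee_rot: [0.257, 0.658, -0.257, 0.659]
ft_force: [3.1, -2.1, 6.7]
grip_width: 0.129
```

```bash
python3 st.py
```

```text
14.525 [0.5369 0.1432 0.0411] yaw -0.7441 F [ 3.1 -2.1  6.7] M [-0.449 -0.603  0.204] 0.129 tau [ -0.89 -48.2    7.86 -27.41  -0.65   0.88   0.27] j7 -0.84
```

>>> move_arm(
  motion="0.0001 0 0.0002 -0.03; 0.0001 0 0.0002 -0.06",
)

```text
clock: 14.78
position: [0.537, 0.1432, 0.0411]
ee_rot: [0.277, 0.65, -0.277, 0.651]
ft_force: [5.1, -2.4, 6.1]
grip_width: 0.13
```

```bash
python3 st.py
```

```text
14.775 [0.537  0.1432 0.0411] yaw -0.8045 F [ 5.1 -2.4  6.1] M [-0.497 -0.862  0.16 ] 0.13 tau [ -1.2  -48.19   7.73 -26.98  -0.75   1.23   0.29] j7 -0.894
```

>>> move_arm(
  motion="0 0 0 -0.03; 0 0 0 -0.06",
)

```text
clock: 15.02
position: [0.537, 0.1432, 0.0411]
ee_rot: [0.296, 0.642, -0.296, 0.643]
ft_force: [2.6, -0.8, 6.4]
grip_width: 0.131
```

```bash
python3 st.py; python3 - <<'E'
from workcell import *
from h import *
import pickle
o=get_obs();ci=camera_info("wrist");p,d=camera("wrist");s,_=camera("scene");t,_=camera("top");pickle.dump((p,d,ci,o,s,t),open("pics/w6.pkl","wb"))
a=cv2.resize(s[170:250,250:370],(720,480),interpolation=cv2.INTER_CUBIC)
cv2.imwrite("pics/s6.png",a[...,::-1]);cv2.imwrite("pics/t6.png",cv2.resize(t[185:255,190:310],None,fx=6,fy=6,interpolation=cv2.INTER_CUBIC)[...,::-1]);cv2.imwrite("pics/w6.png",p[...,::-1])
E
```

```text
15.025 [0.537  0.1432 0.0411] yaw -0.8646 F [ 2.6 -0.8  6.4] M [-0.555 -0.869  0.158] 0.131 tau [ -1.27 -48.06   7.89 -26.91  -0.79   1.27   0.25] j7 -0.948
```

View pics/s6.png

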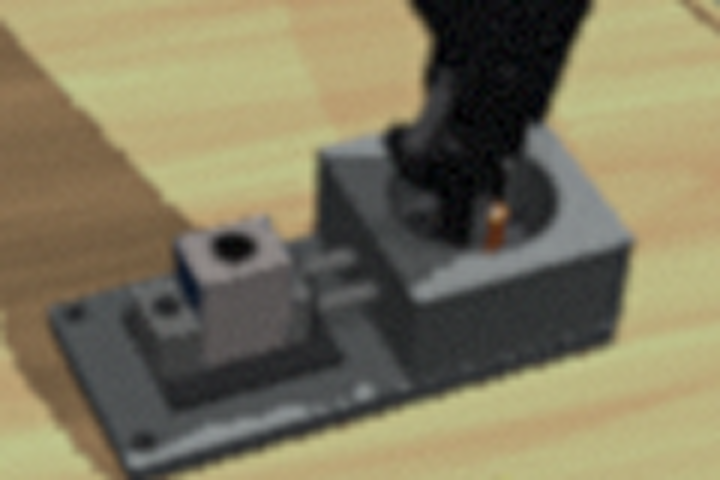

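View pics/w6.png

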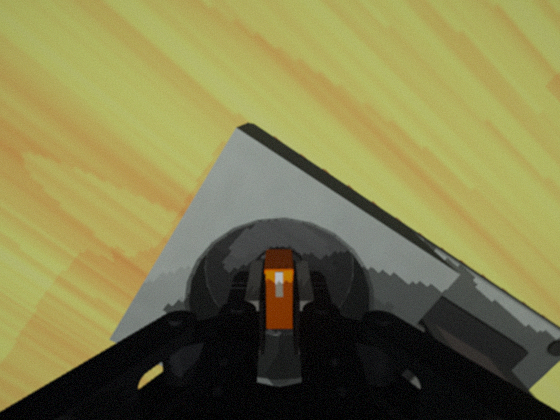

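View pics/t6.png

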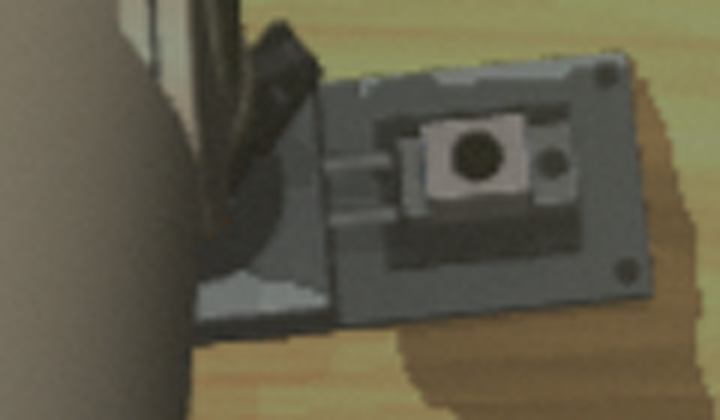

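>>> move_arm(
  motion="0 0 0.0003 -0.03; 0 0 0.0003 -0.06",
)

```text
clock: 15.42
position: [0.537, 0.1432, 0.0411]
ee_rot: [0.316, 0.632, -0.315, 0.633]
ft_force: [6.2, -1.4, 1.7]
grip_width: 0.127
```

```bash
python3 st.py
```

```text
15.425 [0.537  0.1432 0.0411] yaw -0.9247 F [ 6.2 -1.4  1.7] M [-0.494 -1.311  0.197] 0.127 tau [ -1.4  -49.32   8.31 -27.17  -0.77   1.88   0.24] j7 -1.003
```

>>> move_arm(
  motion="0 0 0 -0.03",
)

```text
clock: 15.55
position: [0.537, 0.1431, 0.0411]
ee_rot: [0.325, 0.627, -0.325, 0.629]
ft_force: [6.0, -1.9, 1.6]
grip_width: 0.129
```

```bash
python3 st.py
```

```text
15.55 [0.537  0.1431 0.0411] yaw -0.9547 F [ 6.  -1.9  1.6] M [-0.528 -1.271  0.258] 0.129 tau [ -1.44 -49.23   8.39 -27.14  -0.79   1.9    0.23] j7 -1.029
```

>>> move_arm(
  motion="0 0 0 -0.03",
)

```text
clock: 15.68
position: [0.537, 0.1431, 0.0411]
ee_rot: [0.335, 0.623, -0.334, 0.624]
ft_force: [5.3, -1.5, 2.3]
grip_width: 0.13
```

```bash
python3 st.py
```

```text
15.675 [0.537  0.1431 0.0411] yaw -0.9848 F [ 5.3 -1.5  2.3] M [-0.57  -1.24   0.256] 0.13 tau [ -1.48 -49.16   8.47 -27.11  -0.8    1.91   0.22] j7 -1.056
```

>>> move_arm(
  motion="0 0 0 0; 0 0 0 0; 0 0 0 0; 0 0 0.01 0; 0 0 0.03 0; 0 0 0.06 0; 0 0 0.1 0; 0 0 0.15 0; 0 0 0.15 0",
  grip=0.28,
)

```text
clock: 16.8
position: [0.5384, 0.1436, 0.1959]
ee_rot: [0.336, 0.622, -0.332, 0.625]
ft_force: [-0.7, 0.1, -0.1]
grip_width: 0.278
```

```bash
python3 st.py
```

```text
16.8 [0.5384 0.1436 0.1959] yaw -0.9836 F [-0.7  0.1 -0.1] M [-0.017 -0.009  0.022] 0.278 tau [ -0.29 -42.81   7.31 -39.16   0.31   0.73  -0.27] j7 -1.172
```

>>> move_arm(
  motion="0.002 -0.03 0 0.15; 0.004 -0.06 0 0.3; 0.006 -0.09 0 0.45; 0.009 -0.115 0 0.6; 0.009 -0.115 0 0.75; 0.009 -0.115 0 0.9; 0.009 -0.115 0 1.05; 0.009 -0.115 0 1.116; 0.009 -0.115 0 1.116; 0.009 -0.115 0 1.116",
)

```text
clock: 18.05
position: [0.5451, 0.0283, 0.191]
ee_rot: [-0.046, 0.706, 0.046, 0.706]
ft_force: [0.0, 0.2, -0.7]
grip_width: 0.28
```

```bash
python3 st.py; python3 - <<'E'
from workcell import *
from h import *
import pickle
o=get_obs();ci=camera_info("wrist");p,d=camera("wrist");pickle.dump((p,d,ci,o),open("pics/w7.pkl","wb"))
cv2.imwrite("pics/w7.png",p[...,::-1])
a=cv2.resize(p[110:260,225:345],None,fx=4,fy=4,interpolation=cv2.INTER_CUBIC);b=cv2.resize(p[0:90,245:325],None,fx=4,fy=4,interpolation=cv2.INTER_CUBIC)
im=np.zeros((600,800,3),np.uint8);im[:,:480]=a;im[:360,480:800]=b;cv2.imwrite("pics/w7z.png",im[...,::-1])
E
```

```text
18.05 [0.5451 0.0283 0.191 ] yaw 0.1313 F [ 0.   0.2 -0.7] M [0.004 0.026 0.005] 0.28 tau [ 8.000e-02 -4.134e+01  5.530e+00 -3.742e+01  2.000e-02  1.000e-02
  3.000e-02] j7 0.117
```

View pics/w7.png

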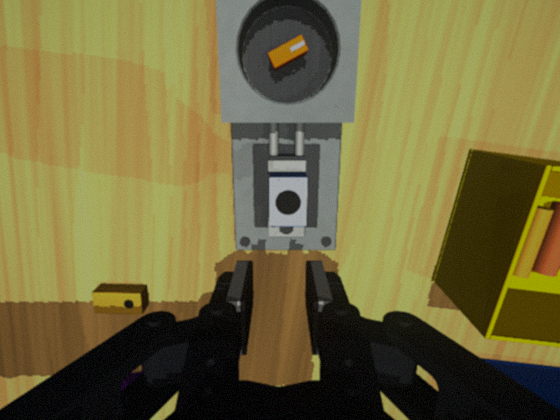

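View pics/w7z.png

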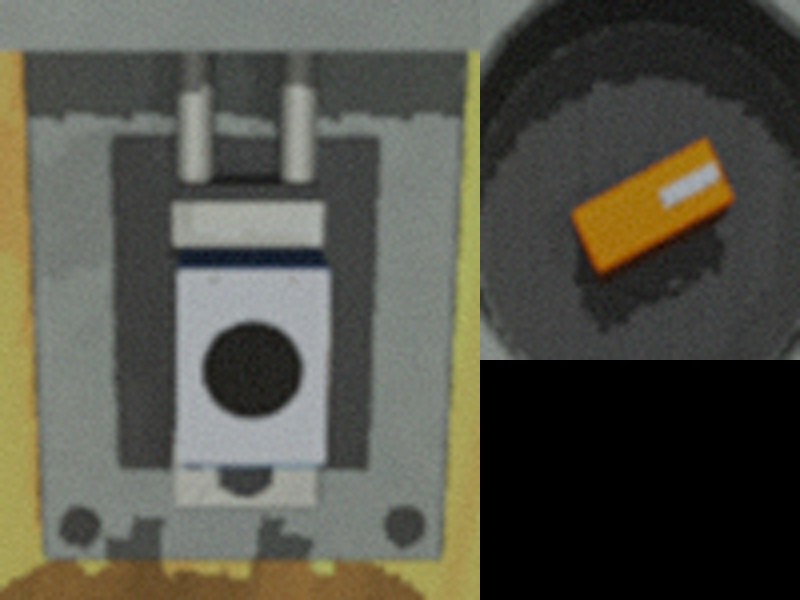

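The housing has been pushed onto the stop: its top runs from row 177 to 226, and the jaw edge is at row ~172. The knob's white line now points right and slightly up. Next I measure the knob's turn and the jaw's travel.

```bash
cat > meas.py <<'E'
from h import *
import pickle,sys
def meas(fn,roiK,jr,hr,hb,B4,W2):
    t=pickle.load(open(fn,"rb"));p,ci=t[0],t[2]
    yaw=1.701;ex=np.array([np.cos(yaw),np.sin(yaw)]);ey=np.array([-ex[1],ex[0]])
    B=ray(B4,.015,ci)[:,:2];W=ray(W2,.064,ci)[:,:2]
    org=(B.mean(0)+.095*ex+W.mean(0)-.03*ex)/2
    V=lambda px,z:((ray(px,z,ci)[:,:2]-org)@np.stack([ex,ey],1)*1e3).round(2)
    print("org",org,"len",np.linalg.norm(W.mean(0)-B.mean(0)))
    print("jaw",V(jr,.048),"house +x",V(hr,.071),"-x",V(hb,.071))
    hsv=cv2.cvtColor(p,cv2.COLOR_RGB2HSV)
    m=((hsv[...,0]>5)&(hsv[...,0]<22)&(hsv[...,1]>150)&(hsv[...,2]>90)).astype(np.uint8)
    x0,y0,x1,y1=roiK;k=np.zeros_like(m);k[y0:y1,x0:x1]=m[y0:y1,x0:x1];k=cv2.morphologyEx(k,cv2.MORPH_CLOSE,np.ones((9,9)))
    c=max(cv2.findContours(k,0,2)[0],key=cv2.contourArea)[:,0];print("knob",cv2.minAreaRect((ray(c,.0585,ci)[:,:2]*1e3).astype(np.float32)))
    g=cv2.cvtColor(p,cv2.COLOR_RGB2GRAY);return g,V,ci
E
python3 - <<'E'
from meas import *
p,d,ci,o=pickle.load(open("pics/w7.pkl","rb"));g=cv2.cvtColor(p,cv2.COLOR_RGB2GRAY)
for c in (274,280,300):print(c,g[156:184,c],g[222:240,c])
f4=lambda x,y:(x/4+225-.4,y/4+110-.4);fk=lambda x,y:((x-480)/4+245-.4,y/4-.4)
g,V,ci=meas("pics/w7.pkl",(250,20,325,80),[(280,171.5),(296,171.5)],[(280,176.5)],[(275,226)],[f4(46,559),f4(441,558)],[(218.5,122),(357.5,122)])
q=ray([fk(573,211),fk(706,139),fk(600,275),fk(733,199)],.0585,ci)[:,:2]
for a,b in((1,0),(3,2)):v=q[a]-q[b];print("yaw",np.arctan2(v[1],v[0]))
print("kc",q.mean(0))
E
```

```text
274 [ 58  65  66  70 117 156 168 167 165 170 167 167 162 157 150 111  59  25
  28  26  57 123 166 170 171 170 170 170] [169 168 169 150 118 132 163 159 166 161 161 161 157 155 137 120 120 126]
280 [ 48  67  60  71 116 156 166 169 166 168 169 164 169 163 151 112  54  29
  22  26  60 128 171 164 169 170 169 171] [169 171 171 150 111  82  81  82  79  97 137 161 166 157 135 121 126 125]
300 [ 61  61  67  70 119 162 164 170 166 167 165 169 164 162 150 107  56  31
  30  27  61 124 164 170 171 169 164 175] [170 166 168 155 143 148 159 155 159 155 156 156 158 157 140 119 125 130]
org [0.54779905 0.06477549] len 0.12419842310244585
jaw [[-10.87   5.8 ]
 [-10.85  -7.53]] house +x [[-10.71   5.86]] -x [[-50.97   9.8 ]]
knob ((536.9430541992188, 143.33200073242188), (28.15135955810547, 12.309319496154785), 34.341148376464844)
yaw 0.5892807721841733
yaw 0.6173127631101478
kc [0.53714953 0.14331104]
```

>>> move_arm(
  motion="-0.002 0.03 0 -0.15; -0.004 0.06 0 -0.3; -0.006 0.09 0 -0.45; -0.008 0.115 0 -0.6; -0.008 0.115 -0.02 -0.75; -0.008 0.115 -0.04 -0.9; -0.008 0.115 -0.06 -1.05; -0.008 0.115 -0.1 -1.099; -0.008 0.115 -0.1 -1.099; -0.008 0.115 -0.1 -1.099",
)

```text
clock: 19.35
position: [0.5378, 0.1434, 0.0921]
ee_rot: [0.328, 0.626, -0.328, 0.627]
ft_force: [0.3, -0.2, 1.3]
grip_width: 0.278
```

```bash
python3 st.py
```

```text
19.35 [0.5378 0.1434 0.0921] yaw -0.9654 F [ 0.3 -0.2  1.3] M [-0.014  0.045  0.015] 0.278 tau [-1.700e-01 -4.543e+01  9.540e+00 -3.215e+01 -3.000e-02  2.000e-02
 -2.000e-02] j7 -1.078
```

>>> move_arm(
  motion="-0.0007 0 -0.02 -0.002; -0.0007 0 -0.035 -0.002; -0.0007 0 -0.045 -0.002; -0.0007 0 -0.051 -0.002; -0.0007 0 -0.051 -0.002; -0.0007 0 -0.051 -0.002",
)

```text
clock: 20.1
position: [0.5368, 0.1434, 0.0402]
ee_rot: [0.329, 0.626, -0.329, 0.626]
ft_force: [-0.7, 0.5, 0.5]
grip_width: 0.277
```

```bash
python3 st.py
```

```text
20.1 [0.5368 0.1434 0.0402] yaw -0.968 F [-0.7  0.5  0.5] M [-0.056  0.013  0.029] 0.277 tau [ 2.000e-02 -5.009e+01  1.124e+01 -3.050e+01  1.000e-02  0.000e+00
  0.000e+00] j7 -1.036
```

>>> move_arm(
  motion="0.0003 0 0.0008 0; 0.0003 0 0.0008 0; 0.0003 0 0.0008 0; 0.0003 0 0.0008 0",
  grip=0.05,
  force=40,
)

```text
clock: 20.6
position: [0.5371, 0.1432, 0.0409]
ee_rot: [0.329, 0.626, -0.329, 0.626]
ft_force: [0.6, -2.3, 2.7]
grip_width: 0.13
```

```bash
python3 st.py
```

```text
20.6 [0.5371 0.1432 0.0409] yaw -0.9683 F [ 0.6 -2.3  2.7] M [-0.428 -0.178 -0.075] 0.13 tau [ -1.3  -49.62   9.72 -29.91  -0.49   0.24   0.05] j7 -1.036
```

>>> move_arm(
  motion="0 0 0 -0.03",
)

```text
clock: 20.72
position: [0.5371, 0.1432, 0.0409]
ee_rot: [0.339, 0.62, -0.339, 0.621]
ft_force: [1.5, -2.6, 3.0]
grip_width: 0.128
```

```bash
python3 st.py
```

```text
20.725 [0.5371 0.1432 0.0409] yaw -0.9993 F [ 1.5 -2.6  3. ] M [-0.556 -0.198  0.217] 0.128 tau [ -0.95 -49.44   9.37 -29.57  -0.74   0.28   0.5 ] j7 -1.064
```

>>> move_arm(
  motion="0 0 0 -0.025",
)

```text
clock: 20.85
position: [0.5371, 0.1432, 0.0409]
ee_rot: [0.347, 0.616, -0.347, 0.616]
ft_force: [2.0, -3.4, 3.5]
grip_width: 0.127
```

```bash
python3 st.py
```

```text
20.85 [0.5371 0.1432 0.0409] yaw -1.025 F [ 2.  -3.4  3.5] M [-0.657 -0.251  0.255] 0.127 tau [ -1.3  -48.95   9.16 -29.24  -0.9    0.32   0.11] j7 -1.087
```

>>> move_arm(
  motion="0 0 0 -0.025",
)

```text
clock: 20.98
position: [0.5371, 0.1431, 0.0409]
ee_rot: [0.354, 0.612, -0.354, 0.612]
ft_force: [2.3, -3.4, 5.1]
grip_width: 0.128
```

```bash
python3 st.py
```

```text
20.975 [0.5371 0.1431 0.0409] yaw -1.0499 F [ 2.3 -3.4  5.1] M [-0.7   -0.249  0.249] 0.128 tau [ -1.59 -48.58   8.88 -28.93  -1.03   0.38   0.12] j7 -1.109
```

>>> move_arm(
  motion="0 0 0 -0.025",
)

```text
clock: 21.1
position: [0.5371, 0.1431, 0.0409]
ee_rot: [0.362, 0.607, -0.362, 0.608]
ft_force: [2.0, -4.0, 4.3]
grip_width: 0.133
```

```bash
python3 st.py
```

```text
21.1 [0.5371 0.1431 0.0409] yaw -1.0749 F [ 2.  -4.   4.3] M [-0.787 -0.358  0.235] 0.133 tau [ -1.76 -48.36   8.78 -28.76  -1.1    0.42   0.12] j7 -1.131
```

>>> move_arm(
  motion="0 0 0 -0.025",
)

```text
clock: 21.22
position: [0.5371, 0.1431, 0.0409]
ee_rot: [0.37, 0.603, -0.37, 0.603]
ft_force: [1.9, -3.6, 5.3]
grip_width: 0.128
```

```bash
python3 st.py
```

```text
21.225 [0.5371 0.1431 0.0409] yaw -1.0999 F [ 1.9 -3.6  5.3] M [-0.767 -0.337  0.259] 0.128 tau [ -1.77 -48.32   8.85 -28.73  -1.12   0.43   0.11] j7 -1.153
```

>>> move_arm(
  motion="0 0 0 0; 0 0 0 0; 0 0 0 0; 0 0 0.01 0; 0 0 0.03 0; 0 0 0.06 0; 0 0 0.1 0; 0 0 0.15 0; 0 0 0.15 0",
  grip=0.28,
)

```text
clock: 22.35
position: [0.539, 0.1436, 0.1956]
ee_rot: [0.372, 0.602, -0.367, 0.604]
ft_force: [0.3, 0.5, 0.6]
grip_width: 0.28
```

>>> move_arm(
  motion="0.002 -0.03 0 0.15; 0.004 -0.06 0 0.3; 0.006 -0.09 0 0.45; 0.009 -0.115 0 0.6; 0.009 -0.115 0 0.75; 0.009 -0.115 0 0.9; 0.009 -0.115 0 1.05; 0.009 -0.115 0 1.2; 0.009 -0.115 0 1.232; 0.009 -0.115 0 1.232",
)

```text
clock: 23.6
position: [0.5457, 0.0283, 0.1907]
ee_rot: [-0.046, 0.706, 0.046, 0.706]
ft_force: [0.3, 0.3, 0.3]
grip_width: 0.282
```

```bash
python3 st.py; python3 - <<'E'
from workcell import *
from h import *
import pickle
o=get_obs();ci=camera_info("wrist");p,d=camera("wrist");pickle.dump((p,d,ci,o),open("pics/w8.pkl","wb"))
a=cv2.resize(p[100:250,225:345],None,fx=4,fy=4,interpolation=cv2.INTER_CUBIC);b=cv2.resize(p[0:90,245:325],None,fx=4,fy=4,interpolation=cv2.INTER_CUBIC)
im=np.zeros((600,800,3),np.uint8);im[:,:480]=a;im[:360,480:800]=b;cv2.imwrite("pics/w8z.png",im[...,::-1])
from meas import *
g=cv2.cvtColor(p,cv2.COLOR_RGB2GRAY)
for c in (280,300):print(c,g[150:188,c],g[216:240,c])
meas("pics/w8.pkl",(250,5,325,85),[(280,171.5)],[(280,176.5)],[(275,226)],[(236,249),(335,249)],[(218.5,122),(357.5,122)])
E
```

```text
23.6 [0.5457 0.0283 0.1907] yaw 0.1313 F [0.3 0.3 0.3] M [ 0.029 -0.02   0.015] 0.282 tau [ 1.300e-01 -4.114e+01  5.660e+00 -3.739e+01  3.000e-02  1.000e-02
  4.000e-01] j7 0.122
280 [ 58  60  67  63  43  34  41  52  64  74 120 158 170 168 169 165 169 165
 167 168 150 114  47  30  28  35  64 132 165 174 167 169 169 166 170 167
 164 170] [166 167 170 169 166 171 169 171 168 150 104  65  66  75  76  90 128 156
 165 162 139 117 126 127]
300 [147 149 145 146 145 130  91  59  58  68 122 163 173 166 166 168 168 170
 166 165 153 109  56  28  31  31  67 131 165 169 171 172 168 169 168 168
 164 170] [170 169 169 169 168 168 169 171 169 157 136 149 157 156 154 162 153 156
 159 160 134 121 123 126]
org [0.54839954 0.06491519] len 0.1238792781213236
jaw [[-11.     5.81]] house +x [[-10.84   5.87]] -x [[-51.07   9.81]]
knob ((536.9993286132812, 143.4270477294922), (28.133573532104492, 12.192800521850586), 27.177799224853516)
```

View pics/w8z.png

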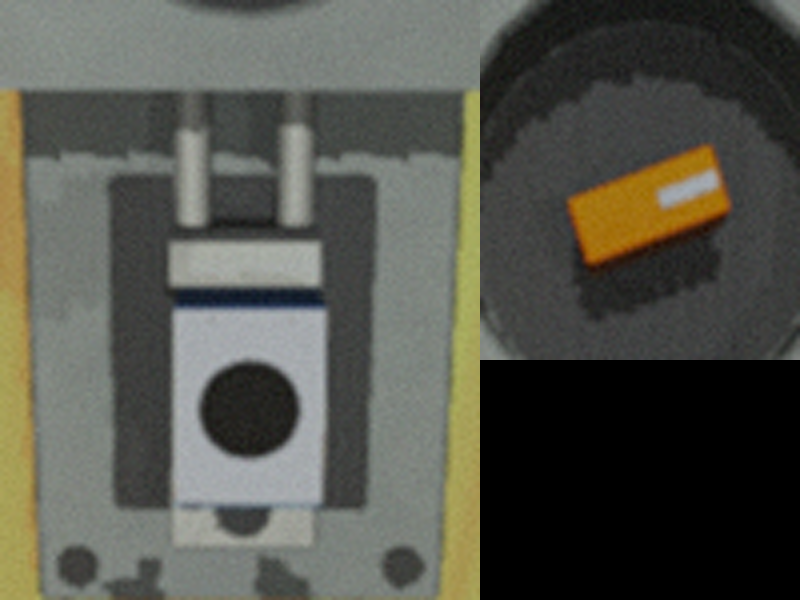

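The jaw's image row didn't change while the knob turned a further 7.2°, so it is clamped and the spring is loading. I'm backing the gripper well away and taking a last look.

>>> move_arm(
  motion="-0.01 -0.02 0.04 0; -0.03 -0.05 0.08 0; -0.04 -0.08 0.1 0; -0.04 -0.1 0.1 0; -0.04 -0.1 0.1 0; -0.04 -0.1 0.1 0; -0.04 -0.1 0.1 0",
)

```text
clock: 24.52
position: [0.5058, -0.0705, 0.2902]
ee_rot: [-0.048, 0.706, 0.048, 0.705]
ft_force: [-0.3, -0.8, 0.2]
grip_width: 0.283
```

```bash
python3 st.py; python3 - <<'E'
from workcell import *
import cv2
s,_=camera("scene");cv2.imwrite("pics/s9.png",s[...,::-1])
E
```

```text
24.525 [ 0.5058 -0.0705  0.2902] yaw 0.1352 F [-0.3 -0.8  0.2] M [-0.008 -0.051  0.022] 0.283 tau [ 2.200e-01 -2.872e+01  1.120e+00 -3.972e+01  3.000e-02  1.000e-02
 -3.000e-02] j7 0.216
```

View pics/s9.png

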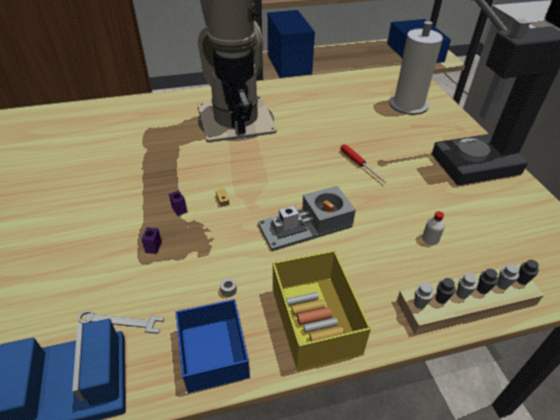

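The housing stands in the vise at (289,215). The other things on the bench are where they were, and the gripper is clear.

```bash
python3 -c "
from workcell import *
print(hand_in())"
```

```text
the job is handed in; nothing more can be done
None
```

The housing stands upright in the vise, blue ends to the jaws, clamped at an estimated 9–10 N. I set it down about 0.3 mm off the centre line with 4–5 mm free at each end and let go. I then turned the knob clockwise by about 1.43 rad in two grips and took the gripper away. The job was handed in at about 24.6 s; no verdict was reported.

- **Clamping force:** The clamping force was not measured directly. At the last step, the jaw's travel against the knob's angle gives about 9.2 N, and the turning torque (0.25–0.26 N m, against 0.18 free) gives about 9–10 N.
- **Disagreement:** At the check between the two grips the two estimates differed, about 5 N from the images and 8–10 N from torque. Each is good to about ±2 N. I aimed between them, and they came together by the end.
- **Contact:** The jaw stayed put during the last 7° of turning, so it was pressing on the housing and the housing on the stop.
- **Forces on the well:** My readings between steps showed under 10 N between gripper and knob.
- **Other things:** In the last picture the other things on the bench look unmoved, including the purple look-alikes.

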